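Fit a bayonet reflector into a spot lamp

TASK

Fit the loose round reflector into the spot lamp that lies open in its brown nest block: let its cone centre itself in the tapered seat, turn it under light pressure until its lugs drop through the gaps of the bayonet ring, then push it gently down against the spring and turn it clockwise (seen from above) until it locks behind the hooks. Let go so that it stays in by itself; do not force the thin lugs, and leave the things lying around alone.

Things in the scene. Friction and masses are not known exactly. Their poses are not given: they have to be found in the camera images.
- reflector: loose round aluminium spot-lamp reflector, 56 mm high, 0.09 kg, on its small end, open dish up. Origin: centre of its underside; z its axis, up. Outside: cone from radius 17 mm at z = 0 to 27.5 mm at z = 24 mm, then a collar 58 mm in diameter up to z = 56 mm. Three lugs (z = 24 to 28 mm, 10 mm wide) reach out to radius 36 mm at 0, 120 and 240 degrees from its x axis
- collar (a point): point on the reflector's axis at z = 47 mm, middle of the band where the black knurled collar (58 mm diameter) can be gripped. While it is pushed down in the lamp only the part above z = 38 mm stands clear of the ring: keep the fingertips at z = 39 mm or higher
- lamp: black finned spot-lamp head, mouth up, in a brown nest block 110 x 110 x 12 mm, fixed. Origin: centre of the block's underside on the bench; z the lamp's axis, up. Reflector's origin above it: 43 mm with the lugs resting on the ring, 37 mm with the lugs in the gaps and the cone resting centred in the seat, 33 mm or less to pass the hooks, 35 mm locked
- ring_top (a point): centre of the steel bayonet ring's top, 67 mm above the lamp's origin; ring 96 mm outside, bore 61 mm. Three gaps 14.4 mm wide pass the lugs. The ring was screwed on till tight: its gaps lie up to 0.35 rad either side of this frame's 0, 120 and 240 degree directions (0 = x); the angle is not measured, find it by feel
- hooks (a point): point on the lamp's axis 61 mm above its origin, level with the hooks' lower edge beside each gap. A lug pushed under it turns clockwise (seen from above) some 0.6 rad from the gap to an end stop and, let go, springs up 2 mm into the hook's pocket. Walls bar counter-clockwise turning. x axis as the lamp's
- seat (a joint): travel of the sprung conical seat in the lamp, m: 0 unpressed, 0.007 at its hard bottom. The spring pushes up with 2 N at 0, 7 N at 0.004, 10 N at 0.007. About 0 when the reflector merely lies in it, about 0.004 with the lugs under the hooks, about 0.002 when it is locked in the pockets
- jar: plastic jar with green cap, 56 mm in diameter, 79 mm high, origin at its underside; bystander
- screwdriver: red-handled screwdriver 208 mm long lying on the bench; bystander
- syringe: white dispensing syringe 106 mm long with a red cap, lying on the bench; bystander
Mind the look-alikes: they are no part of the job. Several things look just like the reflector: the one meant starts nearest to the robot's base.

How it is judged:
By the outcome, as a careful person would: the job done as asked, in the order asked, and still so for the second after the job is handed in, with the robot touching nothing.
It also fails if it takes over 67 s, if anything falls off the work surface, if the arm or the gripper's body presses on something with over 40 N, if the wrist force passes 120 N, or if a joint passes its speed limit or range.

ROBOT

A 6-joint arm with a two-finger parallel gripper is mounted at the origin on a cart in front of the work surface, level with it; the furniture and walls round the work are solid. World frame = base frame: x ahead of the robot, y to its left, z up, the work surface at z = 0. Lengths are in m, angles in rad, forces in N, time in s.
With the tool pointing down it reaches from about 0.325 to 0.775 m from the base axis. Payload 9.3 kg.
Tool frame: the origin (TCP) lies midway between the tips of the shut fingers; the grasp point (between the pads) lies 19 mm behind it (arm.grip_point_offset is the distance from the TCP to the grasp point, in m); z points along the fingers, y is the line along which they close (so a half turn about z gives the same grasp; the last joint's range is limited). The gripper opens to 85 mm and grips with 20 to 120 N. Pads are 22 mm wide; open, the fingers measure 114 mm over their backs; the gripper's body (76 mm by 85 mm) begins 54 mm behind the grasp point. The pads swing forward as they close: fully open they stand 13 mm farther back than shut.
Start: joints at [1.178, 0.259, 0.021, 1.334, 0, 1.418], TCP at [0.131, 0.534, 0.231] pointing down, gripper open.
Joint ranges: [-3.04, 3.04], [-0.91, 1.82], [-1.04, 1.36], [-1.92, 1.95], [-1.52, 1.45], [-3.14, 3.14]. Speed limits (rad/s): [2.22, 2.22, 2.79, 3.14, 3.14, 3.14].

INTERFACE

Orientations are given as a 3x3 rotation matrix whose columns are the frame's x, y, z axes.
In Python, from plant import arm, camera gives the robot as it stands. The module is installed in compiled form; this text tells all that it offers.
- The arm moves only by the shell command python3 -m creep 'ROWS' [OPENING] [FORCE]. ROWS is JSON, a list of rows, each a list of 6 numbers: the shift along the tool's x, y, z as a fraction of full scale, then the turn, a rotation vector about the tool's x, y, z as a fraction of full scale. In form: [[dx, dy, dz, rx, ry, rz], ...]. A call has 1 to 20 rows; each row shifts and turns the commanded pose from where the row before left it, along the tool's axes as they then stand; what a row does not reach is not made up. Full scale, the value 1, is 0.03 m for a shift and 5 degrees for a turn. A row lasts 1/12 s, in which the tool goes at most 41.7 mm and 7.16 degrees, less where a joint would pass 70% of its speed; a pose out of reach is approached as far as the arm can. A call with a number of a shift or a turn outside -1 to 1 is refused whole. A call with a gripper value outside its range is refused whole. OPENING is the closure, from -1 (fully open) to 1 (shut), set as the call begins (- or left out, the last holds). The fingers move at their own pace and stop on an object; FORCE is the grip in N (left out, the last holds). Time passes only in rows, so rows that do not move let the fingers close. It gives the time, the measured TCP pose, the force, the opening and the grip force at its end, in the units of the state.
- arm.get_obs(): the state, without advancing time (a new reading comes with each control period).
- camera(name): name is "scene" or "top" or "wrist"; returns a dict with "image" (384x512x3 uint8, red, green, blue), "fx", "fy", "cx", "cy" (pixels), "T" (4x4, takes a point from camera to world coordinates). Camera axes: x right, y down, z forward; pixel columns grow to the right and rows downward; lengths in m; the calibration is good to about 2 mm. A picture is of the moment at which its call begins. There is no depth.
- arm.job_done(): hands the job in; it is judged then, once.
The state is a dict: "clock": time; "joints": joint angles; "joint_vel": joint speeds; "joint_efforts": joint torques, N m; "ee_pos": TCP position; "ee_rot": TCP orientation; "force": force on the tool from outside, world axes, zero at the start; "wrist_torque": the same for the moment, N m; "opening": opening from 0.0 (shut) to 1.0 (fully open); "grip_force": force on a finger pad.
Only numpy, scipy, OpenCV 4.12 (cv2) and the standard library are available. Lean on these libraries where they do the work, as an engineer would, in place of code of your own. Each camera call takes 0.05 s, during which the arm holds its last target. There are 200 camera calls.

## Working session

There is one attempt and no reset: what is moved stays moved. The work goes in short steps, Python scripts to look and compute and a shell command to move; the robot and the scene stay as the last step left them, time stands still between calls to the robot, and variables do not carry over. Pictures are saved under pics/ and viewed, at most 10 in all, crops included, and the job is handed in when it is done.

```bash
mkdir -p pics; python3 - <<'E'
from plant import arm,camera
import cv2,numpy as np,json
o=arm.get_obs();print({k:np.round(v,3).tolist() for k,v in o.items()},arm.grip_point_offset)
for n in("scene","top"):
    c=camera(n);cv2.imwrite(f"pics/{n}0.png",c["image"][...,::-1]);print(n,c["fx"],c["fy"],c["cx"],c["cy"],np.round(c["T"],4).tolist())
E
```

```text
{'clock': 0.0, 'joints': [1.178, 0.259, 0.021, 1.334, -0.0, 1.418], 'joint_vel': [-0.0, -0.0, 0.0, 0.001, -0.002, -0.0], 'joint_efforts': [-0.001, -55.564, 34.453, 0.014, -0.0, -0.0], 'ee_pos': [0.131, 0.534, 0.231], 'ee_rot': [[-0.971, 0.237, -0.001], [0.237, 0.971, -0.001], [0.0, -0.001, -1.0]], 'force': [-0.058, 0.355, -0.326], 'wrist_torque': [0.051, 0.008, 0.069], 'grip_force': 0.0, 'opening': 0.995} 0.0187
scene 412.40621235273625 412.40621235273625 258.52554430694147 184.4469423581027 [[0.7968, -0.4265, 0.4282, -0.0672], [-0.604, -0.5391, 0.587, -0.6114], [-0.0195, -0.7263, -0.6871, 0.9731], [0.0, 0.0, 0.0, 1.0]]
top 374.22232179179275 374.22232179179275 258.4895191134812 186.156389217366 [[0.007, -0.9974, 0.0723, 0.4061], [-0.9999, -0.0062, 0.0122, 0.1749], [-0.0117, -0.0723, -0.9973, 1.39], [0.0, 0.0, 0.0, 1.0]]
```

View pics/top0.png

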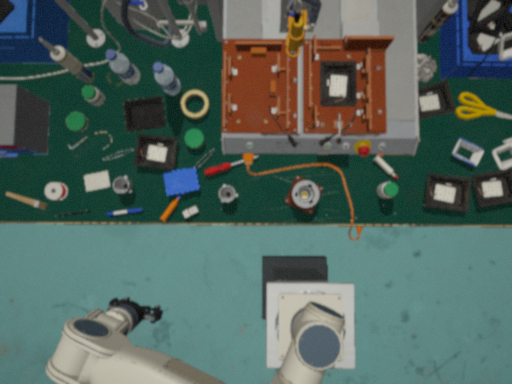

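View pics/scene0.png

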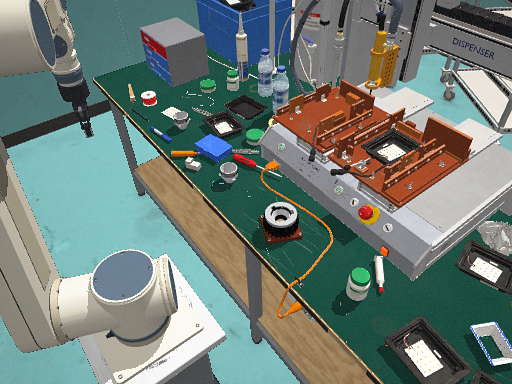

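The lamp is at top (304,194), scene (281,220). There are two reflector-like objects: A at top (228,194), scene (229,172), and B at top (122,186), scene (181,119). A is clearly nearer the base, so it fits the description. I'll confirm with an enlarged crop.

```bash
cat > h.py <<'E'
import numpy as np
def ray(c,u,v,z):
    T=np.array(c["T"]);d=T[:3,:3]@[(u-c["cx"])/c["fx"],(v-c["cy"])/c["fy"],1];p=T[:3,3]
    return p+d*(z-p[2])/d[2]
def proj(c,P):
    T=np.array(c["T"]);q=T[:3,:3].T@(np.array(P)-T[:3,3]);return q[0]/q[2]*c["fx"]+c["cx"],q[1]/q[2]*c["fy"]+c["cy"]
E
python3 - <<'E'
from plant import camera
from h import *
import cv2
t=cv2.imread("pics/top0.png");s=cv2.imread("pics/scene0.png")
f=lambda im,x,y,w,h,k:cv2.resize(im[y:y+h,x:x+w],None,fx=k,fy=k,interpolation=cv2.INTER_CUBIC)
a=np.hstack([f(t,208,174,40,40,7),f(t,280,170,48,40,7)]);a=a[:, :616]
b=np.hstack([f(s,209,152,40,40,7),f(s,255,195,48,40,7)])
cv2.imwrite("pics/crop1.png",np.vstack([a,b[:,:616]]))
c=camera("top")
for u,v,z in((228,194,.056),(122,186,.056),(304,194,.067)):print(ray(c,u,v,z),np.hypot(*ray(c,u,v,z)[:2]))
E
```

```text
[0.47393318 0.29992131 0.056     ] 0.5608613498419557
[0.50023512 0.68118096 0.056     ] 0.8451287857540228
[0.47509973 0.03001244 0.067     ] 0.4760467413733563
```

View pics/crop1.png

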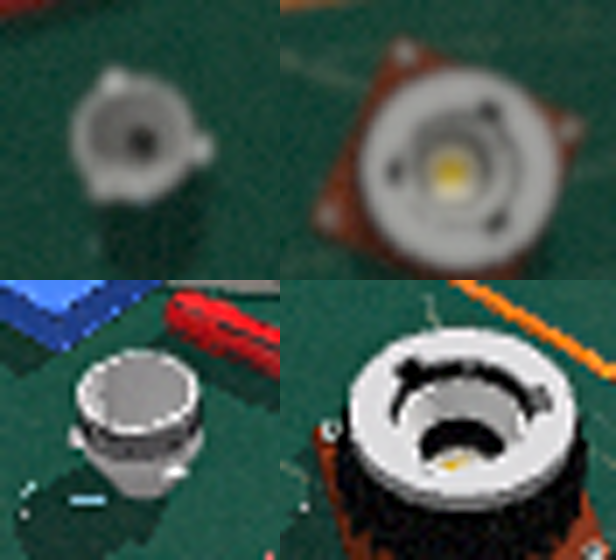

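The crop confirms A: a cone with a dark knurled collar, an open dish and three lugs. The lamp ring's gaps show as dark spots. Moving above A for a wrist view.

```bash
python3 -m creep '[[-0.9,-0.32,0,0,0,0],[-0.9,-0.32,0,0,0,0],[-0.9,-0.32,0,0,0,0],[-0.9,-0.32,0,0,0,0],[-0.9,-0.32,0,0,0,0],[-0.9,-0.32,0,0,0,0],[-0.9,-0.32,0,0,0,0],[-0.9,-0.32,0,0,0,0],[-0.9,-0.32,0,0,0,0],[-0.9,-0.32,0,0,0,0],[-0.9,-0.32,0,0,0,0],[-0.9,-0.32,0,0,0,0],[-0.9,-0.32,0,0,0,0],[0,0,0,0,0,0],[0,0,0,0,0,0]]' -1; python3 - <<'E'
from plant import arm,camera
from h import *
import cv2
o=arm.get_obs();print(np.round(o["joints"],3),np.round(o["ee_rot"],3).tolist(),np.round(o["force"],2))
c=camera("wrist");cv2.imwrite("pics/w1.png",c["image"][...,::-1]);np.save("w1.npy",c,allow_pickle=True)
print(c["fx"],np.round(c["T"],3).tolist(),proj(c,[.478,.304,.056]))
E
```

```text
clock: 1.4
ee_pos: [0.4429, 0.3287, 0.2307]
ee_rot: [[-0.971, 0.24, -0.001], [0.24, 0.971, -0.0], [0.001, -0.001, -1.0]]
force: [-0.2, -0.2, 0.0]
opening: 1.0
grip_force: 0.0
[0.486 0.262 0.025 1.335 0.    0.729] [[-0.971, 0.24, -0.001], [0.24, 0.971, -0.0], [0.001, -0.001, -1.0]] [-0.25 -0.24  0.  ]
297.05497584776026 [[0.241, 0.938, 0.25, 0.379], [0.971, -0.232, -0.063, 0.344], [-0.001, 0.258, -0.966, 0.373], [0.0, 0.0, 0.0, 1.0]] (np.float64(237.76813082535205), np.float64(211.53561456878276))
```

View pics/w1.png

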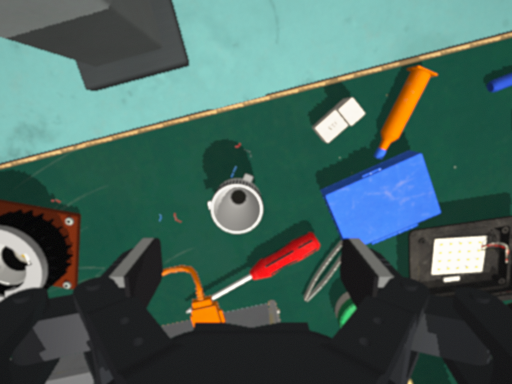

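```bash
python3 - <<'E'
import cv2,numpy as np
im=cv2.imread("pics/w1.png");cv2.imwrite("pics/w1c.png",cv2.resize(im[165:245,195:275],None,fx=7,fy=7,interpolation=cv2.INTER_CUBIC))
E
```

```text
(no output)
```

View pics/w1c.png

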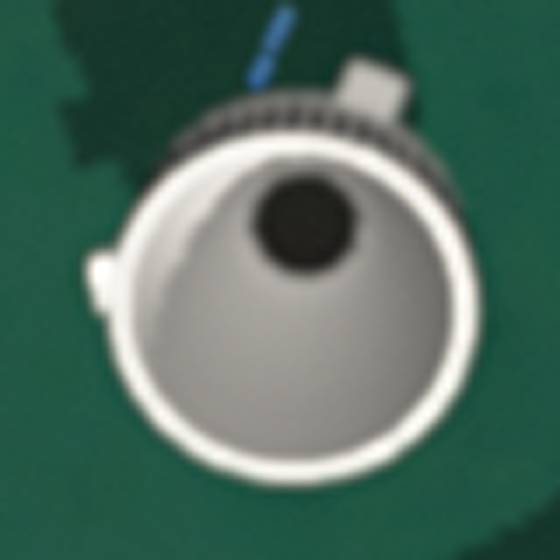

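The crop shows the rim outline centred at crop (294,306), full-image (236.6,208.3). Two lug tips are visible at image (249,175.7) and (208.1,204.0).

```bash
python3 - <<'E'
from h import *
c=np.load("w1.npy",allow_pickle=True).item()
o=ray(c,236.6,208.3,.056);print(o)
for u,v in((249,175.7),(208.1,204.0)):
    p=ray(c,u,v,.027)-o;print(np.hypot(*p[:2]),np.arctan2(p[1],p[0]))
import json
R=np.array([[-0.971,.24],[.24,.971]]);e=np.array([.4429,.3287]);print("tool shift",R.T@(o[:2]-e))
E
```

```text
[0.47399583 0.30368985 0.056     ]
0.03418117586872737 2.4850742896700004
0.03633652989124933 -1.7088089739746353
tool shift [-0.03619649 -0.01682185]
```

```bash
python3 -m creep '[[-0.6,-0.28,0.5,0,0,0],[-0.6,-0.28,0.5,0,0,0],[0,0,0.9,0,0,0],[0,0,0.9,0,0,0],[0,0,0.9,0,0,0],[0,0,0.9,0,0,0],[0,0,0.7,0,0,0],[0,0,0.6,0,0,0],[0,0,0.3,0,0,0],[0,0,0,0,0,0],[0,0,0,0,0,0],[0,0,0,0,0,0]]' -1;  python3 - <<'E'
from plant import arm,camera
import cv2,numpy as np
c=camera("scene");f=lambda im,x,y,w,h,k:cv2.resize(im[y:y+h,x:x+w],None,fx=k,fy=k,interpolation=cv2.INTER_CUBIC)
w=camera("wrist")["image"][...,::-1]
cv2.imwrite("pics/g1.png",np.hstack([f(c["image"][...,::-1],190,120,80,80,5),f(w,140,110,240,240,5/3)]))
E
```

```text
clock: 2.45
ee_pos: [0.4733, 0.3054, 0.0465]
ee_rot: [[-0.972, 0.237, 0.002], [0.237, 0.972, 0.001], [-0.001, 0.001, -1.0]]
force: [-1.4, -0.9, -0.1]
opening: 1.0
grip_force: 0.0
```

View pics/g1.png

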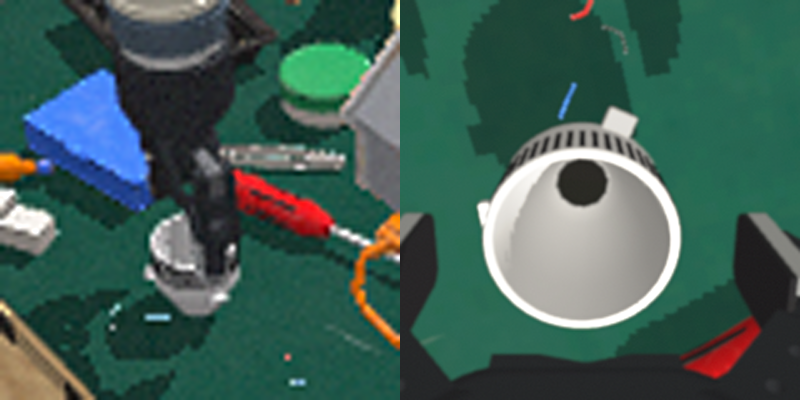

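The reflector rim sits between the open fingers, roughly centred. I'll go down another 9 mm and grip.

```bash
python3 -m creep '[[-0.04,-0.05,0.3,0,0,0],[0,0,0,0,0,0],[0,0,0,0,0,0]]' -1; python3 -m creep '[[0,0,0,0,0,0],[0,0,0,0,0,0],[0,0,0,0,0,0],[0,0,0,0,0,0],[0,0,0,0,0,0],[0,0,0,0,0,0],[0,0,0,0,0,0],[0,0,0,0,0,0]]' 1 45
```

```text
clock: 2.8
ee_pos: [0.4735, 0.3028, 0.0359]
ee_rot: [[-0.971, 0.238, -0.001], [0.238, 0.971, -0.0], [0.001, -0.0, -1.0]]
force: [0.6, -0.5, 0.1]
opening: 1.0
grip_force: 0.0
clock: 3.47
ee_pos: [0.474, 0.3031, 0.0368]
ee_rot: [[-0.971, 0.238, 0.001], [0.238, 0.971, 0.0], [-0.001, 0.0, -1.0]]
force: [-0.8, 0.3, 5.4]
opening: 0.659
grip_force: 47.1
```

```bash
python3 -m creep '[[0,0,-0.4,0,0,0],[0,0,-0.8,0,0,0],[0,0,-0.9,0,0,0],[0,0,-0.9,0,0,0],[-0.2,-0.83,-0.6,0,0,0],[-0.2,-0.83,-0.6,0,0,0],[-0.2,-0.83,-0.4,0,0,0],[-0.2,-0.83,0,0,0,0],[-0.2,-0.83,0,0,0,0],[-0.2,-0.83,0,0,0,0],[0,0,0,0,0,0],[0,0,0,0,0,0],[0,0,0,0,0,0]]'; python3 - <<'E'
from plant import arm,camera
import cv2,numpy as np
from h import *
c=camera("wrist");np.save("w2.npy",c,allow_pickle=True);w=c["image"][...,::-1];cv2.imwrite("pics/w2.png",w)
u,v=map(int,proj(c,[.475,.03,.067]));print(u,v)
x=max(u-70,0);y=max(v-70,0)
print(x,y);k=w[y:y+140,x:x+140];k=cv2.resize(k,(560,int(560*k.shape[0]/k.shape[1])),interpolation=cv2.INTER_CUBIC)
cv2.imwrite("pics/w2c.png",k)
E
```

```text
clock: 4.55
ee_pos: [0.4733, 0.1495, 0.1742]
ee_rot: [[-0.971, 0.238, -0.0], [0.238, 0.971, 0.0], [0.0, 0.0, -1.0]]
force: [-0.7, 0.8, -0.9]
opening: 0.66
grip_force: 48.4
122 224
52 154
```

View pics/w2c.png

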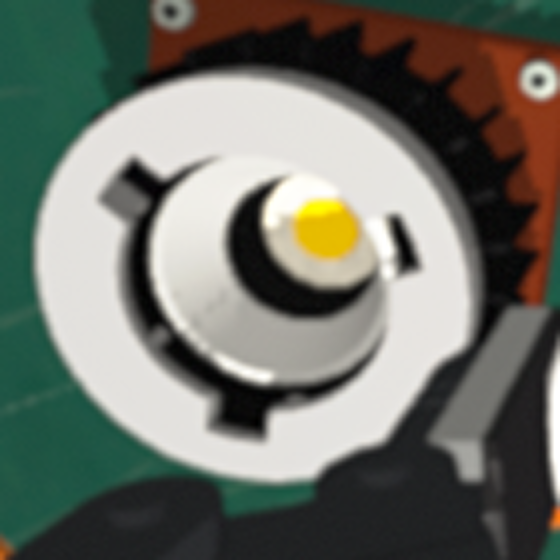

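The lamp ring is clear. In the crop, the gaps' outer edge midpoints are at (117,178), (410,243) and (236,434). Ring outline points are at (35,250), (230,70), (270,483), (85,135), (475,270) and (100,400).

```bash
python3 - <<'E'
from h import *
from scipy.optimize import least_squares
c=np.load("w2.npy",allow_pickle=True).item()
W=lambda p:ray(c,52+p[0]/4-.4,154+p[1]/4-.4,.067)[:2]
E=np.array([W(p) for p in((35,250),(230,70),(270,483),(85,135),(475,270),(100,400))])
s=least_squares(lambda q:np.hypot(*(E-q[:2]).T)-q[2],[.475,.03,.048]);print(s.x,s.fun)
G=np.array([W(p) for p in((117,178),(410,243),(236,434))]);
d=G-s.x[:2];a=np.arctan2(*d.T[::-1]);print(np.hypot(*d.T),a,np.mod(a,2*np.pi/3))
s2=least_squares(lambda q:np.r_[np.hypot(*(G-q[:2]).T)-q[2]],[.475,.03,.038]);print(s2.x)
# cam bias check: held reflector rim expected
print(proj(c,[.4733,.1495,.1742+.019]))
# top camera estimates
from plant import camera
t=camera("top")
print(ray(t,280+(459-280)/7-.4,170+168/7-.4,.067))
E
```

```text
[0.47410975 0.02449499 0.04896834] [ 0.00053568  0.0002782   0.00022875 -0.00050375 -0.00013557 -0.00040331]
[0.03778229 0.03620638 0.03765128] [-2.54580937  1.61882078 -0.49892386] [1.64298083 1.61882078 1.59547124]
[0.47408258 0.0234927  0.03720628]
(np.float64(252.26978051354988), np.float64(262.022679982059))
[0.47654167 0.02587526 0.067     ]
```

```bash
python3 -m creep '[[-0.2,-0.81,0,0,0,0],[-0.2,-0.81,0,0,0,0],[-0.2,-0.81,0,0,0,0],[-0.2,-0.81,0,0,0,0],[-0.2,-0.81,0,0,0,0],[0,0,0.3,0,0,1],[0,0,0.3,0,0,1],[0,0,0.3,0,0,1],[0,0,0.3,0,0,1],[0,0,0.3,0,0,1],[0,0,0.3,0,0,1],[0,0,0,0,0,1],[0,0,0,0,0,1],[0,0,0,0,0,0],[0,0,0,0,0,0],[0,0,0,0,0,0]]'; python3 - <<'E'
from plant import arm,camera
import numpy as np
from h import *
o=arm.get_obs();R=np.array(o["ee_rot"]);print(np.round(o["joints"],3),R.round(3).tolist(),np.round(o["force"],2))
yaw=lambda R:np.arctan2(R[1,0],R[0,0])
d=yaw(R)-np.arctan2(.238,-.971);print("lug",.388+d,"shift mm",1000*R.T@(np.array([.4742,.0242,.1])-o["ee_pos"]))
E
```

```text
clock: 5.98
ee_pos: [0.4736, 0.0247, 0.1203]
ee_rot: [[-0.594, 0.804, 0.0], [0.804, 0.594, 0.0], [-0.0, 0.0, -1.0]]
force: [0.2, 0.6, -1.1]
opening: 0.658
grip_force: 48.5
[-0.125  0.194 -0.36   1.017  0.     0.809] [[-0.594, 0.804, 0.0], [0.804, 0.594, 0.0], [-0.0, 0.0, -1.0]] [ 0.17  0.61 -1.09]
lug -0.3059146220371657 shift mm [-0.71614125  0.16397796 20.30596104]
```

```bash
python3 -m creep '[[-0.02,0,0.4,0,0,0],[0,0,0.4,0,0,0],[0,0,0.3,0,0,0],[0,0,0,0,0,0],[0,0,0,0,0,0]]'; python3 - <<'E'
from plant import camera
import cv2,numpy as np
from h import *
w=camera("wrist")["image"][...,::-1]
s=camera("scene");i=s["image"][...,::-1][180:260,240:320]
cv2.imwrite("pics/w3.png",np.hstack([cv2.resize(w[130:330,150:350],(400,400),interpolation=cv2.INTER_CUBIC),cv2.resize(i,(400,400),interpolation=cv2.INTER_CUBIC)]))
E
```

```text
clock: 6.4
ee_pos: [0.4736, 0.0239, 0.0871]
ee_rot: [[-0.592, 0.806, -0.001], [0.806, 0.592, 0.0], [0.001, -0.001, -1.0]]
force: [0.4, -0.4, -0.4]
opening: 0.656
grip_force: 48.5
```

View pics/w3.png

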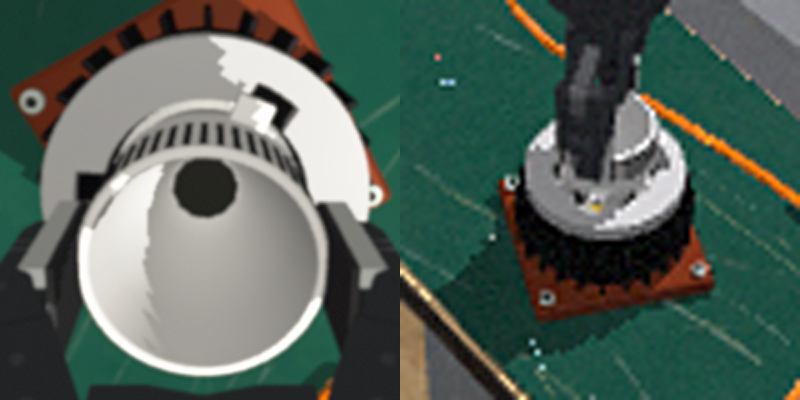

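```bash
python3 - <<'E'
from plant import camera,arm
from h import *
c=camera("wrist");o=arm.get_obs();e=np.array(o["ee_pos"]);R=np.array(o["ee_rot"])
lug=.388+np.arctan2(R[1,0],R[0,0])-np.arctan2(.238,-.971)
f=lambda P:tuple(np.round((np.array(proj(c,P))-[150,130])*2,0))
z=e[2]-.0368
print("rim",f([*e[:2],z+.056]))
for k in range(3):
    a=lug+k*2*np.pi/3;b=-.475+k*2*np.pi/3
    print("lugtip",f([e[0]+.036*np.cos(a),e[1]+.036*np.sin(a),z+.028]),"gap out",f([.4742+.0375*np.cos(b),.0242+.0375*np.sin(b),.067]))
# invert observed
r=ray(c,150+203/2,130+259/2,z+.056);print("rim obs offset mm",1000*(r-e)[:2], "tool",1000*R.T@(r-e))
E
```

```text
rim (np.float64(205.0), np.float64(263.0))
lugtip (np.float64(278.0), np.float64(308.0)) gap out (np.float64(259.0), np.float64(298.0))
lugtip (np.float64(261.0), np.float64(97.0)) gap out (np.float64(279.0), np.float64(92.0))
lugtip (np.float64(74.0), np.float64(227.0)) gap out (np.float64(77.0), np.float64(189.0))
rim obs offset mm [-0.94064568  0.6042575 ] tool [  1.0313862   -0.38678527 -19.20095261]
```

```bash
python3 -m creep '[[0,0,0.15,0,0,0],[0,0,0,0,0,0],[0,0,0,0,0,0]]';python3 -m creep '[[0,0,0.1,0,0,0],[0,0,0,0,0,0],[0,0,0,0,0,0]]';python3 -m creep '[[0,0,0.05,0,0,0],[0,0,0,0,0,0],[0,0,0,0,0,0]]'
```

```text
clock: 6.8
ee_pos: [0.4738, 0.0237, 0.0828]
ee_rot: [[-0.592, 0.806, -0.0], [0.806, 0.592, 0.0], [0.0, -0.0, -1.0]]
force: [-0.3, -0.2, -0.8]
opening: 0.658
grip_force: 48.5
clock: 7.05
ee_pos: [0.4741, 0.0237, 0.0799]
ee_rot: [[-0.591, 0.806, 0.0], [0.806, 0.591, -0.0], [-0.0, 0.0, -1.0]]
force: [0.3, 0.4, -0.4]
opening: 0.664
grip_force: 48.6
clock: 7.3
ee_pos: [0.4742, 0.0237, 0.0793]
ee_rot: [[-0.591, 0.806, 0.001], [0.806, 0.591, -0.0], [-0.001, 0.001, -1.0]]
force: [-3.1, 0.6, 12.5]
opening: 0.656
grip_force: 49.7
```

```bash
python3 -m creep '[[0,0,-0.015,0,0,0],[0,0,0,0,0,0]]';python3 -m creep '[[0,0,0,0,0,0.3],[0,0,0,0,0,0.3],[0,0,0,0,0,0.3],[0,0,0,0,0,0.3],[0,0,0,0,0,0]]';python3 -m creep '[[0,0,0,0,0,0.3],[0,0,0,0,0,0],[0,0,0,0,0,0]]'
```

```text
clock: 7.47
ee_pos: [0.4741, 0.0237, 0.0795]
ee_rot: [[-0.591, 0.806, 0.001], [0.806, 0.591, -0.0], [-0.001, 0.001, -1.0]]
force: [-1.6, 1.5, 9.1]
opening: 0.658
grip_force: 49.2
clock: 7.88
ee_pos: [0.4747, 0.0233, 0.0793]
ee_rot: [[-0.503, 0.864, 0.002], [0.864, 0.503, -0.001], [-0.002, 0.001, -1.0]]
force: [1.6, -1.2, 5.4]
opening: 0.659
grip_force: 49.0
clock: 8.13
ee_pos: [0.4743, 0.0236, 0.079]
ee_rot: [[-0.482, 0.876, 0.001], [0.876, 0.482, -0.0], [-0.001, 0.001, -1.0]]
force: [2.6, -1.8, 3.8]
opening: 0.658
grip_force: 49.0
```

```bash
python3 -m creep '[[0,0,0.01,0,0,0.2],[0,0,0,0,0,0.2],[0,0,0,0,0,0]]';python3 -m creep '[[0,0,0.03,0,0,0],[0,0,0.03,0,0,0],[0,0,0,0,0,0]]'
```

```text
clock: 8.38
ee_pos: [0.4729, 0.0241, 0.0778]
ee_rot: [[-0.449, 0.893, -0.002], [0.893, 0.449, 0.001], [0.002, -0.002, -1.0]]
force: [-0.3, -0.6, -1.7]
opening: 0.662
grip_force: 48.5
clock: 8.63
ee_pos: [0.4735, 0.0239, 0.0762]
ee_rot: [[-0.451, 0.893, -0.001], [0.893, 0.451, 0.0], [0.001, -0.001, -1.0]]
force: [-0.2, 0.1, -1.4]
opening: 0.658
grip_force: 48.5
```

It dropped through: z fell and the contact force is zero. Lowering on to the seat, then pressing the spring.

```bash
python3 -m creep '[[0,0,0.04,0,0,0],[0,0,0.04,0,0,0],[0,0,0,0,0,0],[0,0,0,0,0,0]]';python3 -m creep '[[0,0,0.04,0,0,0],[0,0,0.04,0,0,0],[0,0,0,0,0,0],[0,0,0,0,0,0]]'
```

```text
clock: 8.97
ee_pos: [0.4739, 0.0239, 0.0743]
ee_rot: [[-0.45, 0.893, 0.0], [0.893, 0.45, 0.0], [0.0, 0.0, -1.0]]
force: [-0.8, 1.5, 0.9]
opening: 0.663
grip_force: 48.7
clock: 9.3
ee_pos: [0.4739, 0.0239, 0.0719]
ee_rot: [[-0.45, 0.893, 0.0], [0.893, 0.45, 0.0], [0.0, 0.0, -1.0]]
force: [-0.1, 2.4, 3.4]
opening: 0.663
grip_force: 48.9
```

```bash
python3 -m creep '[[0,0,0.06,0,0,0],[0,0,0.06,0,0,0],[0,0,0,0,0,0],[0,0,0,0,0,0]]'
```

```text
clock: 9.63
ee_pos: [0.4739, 0.024, 0.0684]
ee_rot: [[-0.45, 0.893, 0.0], [0.893, 0.45, 0.001], [0.0, 0.0, -1.0]]
force: [-1.9, 4.4, 7.6]
opening: 0.657
grip_force: 49.2
```

```bash
python3 -m creep '[[0.01,0.005,0,0,0,0.4],[0,0,0,0,0,0.4],[0,0,0,0,0,0.4],[0,0,0,0,0,0.4],[0,0,0,0,0,0.4],[0,0,0,0,0,0]]';python3 -c "
from plant import arm;o=arm.get_obs();print(o['wrist_torque'],o['joints'])"
```

```text
clock: 10.13
ee_pos: [0.4739, 0.0242, 0.0684]
ee_rot: [[-0.287, 0.958, 0.0], [0.958, 0.287, 0.0], [0.0, 0.0, -1.0]]
force: [-2.4, 2.5, 5.9]
opening: 0.657
grip_force: 49.2
[0.6074101  0.50037442 0.1448508 ] [-1.26225718e-01  2.42599239e-01 -4.45094684e-01  8.82764053e-01
  2.52698394e-04  1.15388459e+00]
```

```bash
python3 -m creep '[[0,0,0,0,0,0.4],[0,0,0,0,0,0.4],[0,0,0,0,0,0.4],[0,0,0,0,0,0.4],[0,0,0,0,0,0.4],[0,0,0,0,0,0.4],[0,0,0,0,0,0.4],[0,0,0,0,0,0.4],[0,0,0,0,0,0]]';python3 -c "
from plant import arm;o=arm.get_obs();print(o['wrist_torque'])"; python3 -m creep '[[0,0,0,0,0,0.3],[0,0,0,0,0,0.3],[0,0,0,0,0,0],[0,0,0,0,0,0]]';python3 -c "
from plant import arm;o=arm.get_obs();print(o['wrist_torque'])"
```

```text
clock: 10.88
ee_pos: [0.474, 0.0244, 0.0685]
ee_rot: [[-0.012, 1.0, 0.001], [1.0, 0.012, 0.001], [0.001, 0.001, -1.0]]
force: [-1.5, 3.1, 5.8]
opening: 0.656
grip_force: 49.2
[0.81729353 0.37602596 0.04349455]
clock: 11.22
ee_pos: [0.474, 0.0244, 0.0685]
ee_rot: [[0.039, 0.999, 0.001], [0.999, -0.039, 0.001], [0.001, 0.001, -1.0]]
force: [-2.0, 3.9, 6.1]
opening: 0.659
grip_force: 49.2
[ 0.85400912  0.40583209 -0.00435299]
```

```bash
for i in 1; do python3 -m creep '[[0,0,0,0,0,0.3],[0,0,0,0,0,0],[0,0,0,0,0,0]]';python3 -c "
from plant import arm;o=arm.get_obs();print(o['wrist_torque'])"; python3 -m creep '[[0,0,0,0,0,0.3],[0,0,0,0,0,0],[0,0,0,0,0,0]]';python3 -c "
from plant import arm;o=arm.get_obs();print(o['wrist_torque'])";python3 -m creep '[[0,0,0,0,0,0.2],[0,0,0,0,0,0],[0,0,0,0,0,0]]';python3 -c "
from plant import arm;o=arm.get_obs();print(o['wrist_torque'])"; done
```

```text
clock: 11.47
ee_pos: [0.4741, 0.0244, 0.0685]
ee_rot: [[0.065, 0.998, 0.001], [0.998, -0.065, 0.001], [0.001, 0.001, -1.0]]
force: [-1.4, 4.4, 6.5]
opening: 0.662
grip_force: 49.2
[0.86763906 0.27575503 0.0346553 ]
clock: 11.72
ee_pos: [0.4741, 0.0243, 0.0685]
ee_rot: [[0.091, 0.996, 0.001], [0.996, -0.091, 0.001], [0.001, 0.001, -1.0]]
force: [0.0, 3.8, 6.1]
opening: 0.658
grip_force: 49.2
[0.83253747 0.2960143  0.05334795]
clock: 11.97
ee_pos: [0.4741, 0.0244, 0.0685]
ee_rot: [[0.108, 0.994, 0.001], [0.994, -0.108, 0.001], [0.001, 0.001, -1.0]]
force: [-0.8, 4.3, 6.4]
opening: 0.658
grip_force: 49.2
[0.83697959 0.37867492 0.18716356]
```

```bash
python3 -m creep '[[0,0,0,0,0,0.25],[0,0,0,0,0,0],[0,0,0,0,0,0]]';python3 -c "
from plant import arm;o=arm.get_obs();print(o['wrist_torque'])"; python3 -m creep '[[0,0,0,0,0,0.25],[0,0,0,0,0,0],[0,0,0,0,0,0]]';python3 -c "
from plant import arm;o=arm.get_obs();print(o['wrist_torque'])"
```

```text
clock: 12.22
ee_pos: [0.4741, 0.0244, 0.0685]
ee_rot: [[0.13, 0.992, 0.001], [0.992, -0.13, 0.001], [0.001, 0.001, -1.0]]
force: [-0.9, 3.6, 6.1]
opening: 0.657
grip_force: 49.2
[0.89290853 0.35454952 0.20970497]
clock: 12.47
ee_pos: [0.4741, 0.0244, 0.0685]
ee_rot: [[0.151, 0.988, 0.001], [0.988, -0.151, 0.001], [0.001, 0.001, -1.0]]
force: [-0.8, 4.0, 6.4]
opening: 0.657
grip_force: 49.2
[0.88798293 0.39091981 0.25687202]
```

```bash
python3 -m creep '[[0,0,0,0,0,0.25],[0,0,0,0,0,0],[0,0,0,0,0,0]]';python3 -c "
from plant import arm;o=arm.get_obs();print(o['wrist_torque'])"; python3 -m creep '[[0,0,0,0,0,0.25],[0,0,0,0,0,0],[0,0,0,0,0,0]]';python3 -c "
from plant import arm;o=arm.get_obs();print(o['wrist_torque'])"
```

```text
clock: 12.72
ee_pos: [0.4741, 0.0244, 0.0685]
ee_rot: [[0.173, 0.985, 0.001], [0.985, -0.173, 0.001], [0.001, 0.001, -1.0]]
force: [-1.5, 3.9, 6.2]
opening: 0.661
grip_force: 49.2
[0.9203186  0.35046597 0.35031642]
clock: 12.97
ee_pos: [0.4742, 0.0245, 0.0685]
ee_rot: [[0.193, 0.981, 0.001], [0.981, -0.193, 0.001], [0.001, 0.001, -1.0]]
force: [-1.4, 3.7, 6.9]
opening: 0.659
grip_force: 49.2
[0.86979706 0.3800362  1.30966616]
```

End stop reached: the torque jumped to 1.3 N·m. I'll ease off slightly and let it spring up into the pocket.

```bash
python3 -m creep '[[0,0,0,0,0,-0.2],[0,0,-0.04,0,0,0],[0,0,-0.04,0,0,0],[0,0,0,0,0,0],[0,0,0,0,0,0]]';python3 -c "
from plant import arm;o=arm.get_obs();print(o['wrist_torque'])"; python3 -m creep '[[0,0,-0.04,0,0,0],[0,0,0,0,0,0],[0,0,0,0,0,0]]'
```

```text
clock: 13.38
ee_pos: [0.4741, 0.0244, 0.0707]
ee_rot: [[0.178, 0.984, 0.001], [0.984, -0.178, 0.001], [0.001, 0.0, -1.0]]
force: [1.2, 4.6, 2.3]
opening: 0.66
grip_force: 48.7
[ 1.15575724 -0.13370117  0.22341109]
clock: 13.63
ee_pos: [0.4741, 0.0246, 0.0714]
ee_rot: [[0.178, 0.984, 0.0], [0.984, -0.178, 0.001], [0.001, -0.0, -1.0]]
force: [2.9, 6.8, -4.8]
opening: 0.657
grip_force: 51.0
```

It resists the upward pull at about 35 mm, so it is hooked. Releasing and retreating.

```bash
python3 -m creep '[[0,0,0.01,0,0,0],[0,0,0,0,0,0],[0,0,0,0,0,0],[0,0,0,0,0,0],[0,0,0,0,0,0],[0,0,0,0,0,0]]' -1; python3 -m creep '[[0,0,-0.3,0,0,0],[0,0,-0.6,0,0,0],[0,0,-0.9,0,0,0],[0,0,-0.9,0,0,0],[0,0,-0.9,0,0,0],[0,0,0,0,0,0],[0,0,0,0,0,0]]';python3 - <<'E'
from plant import camera
import cv2,numpy as np
w=camera("wrist")["image"][...,::-1];s=camera("scene")["image"][...,::-1][180:260,240:320]
cv2.imwrite("pics/end.png",np.hstack([cv2.resize(w[100:300,150:350],(400,400),interpolation=cv2.INTER_CUBIC),cv2.resize(s,(400,400),interpolation=cv2.INTER_CUBIC)]))
E
```

```text
clock: 14.13
ee_pos: [0.4738, 0.0239, 0.0716]
ee_rot: [[0.178, 0.984, 0.0], [0.984, -0.178, -0.0], [-0.0, 0.0, -1.0]]
force: [0.4, 0.7, 0.5]
opening: 0.999
grip_force: 0.0
clock: 14.72
ee_pos: [0.4746, 0.024, 0.1814]
ee_rot: [[0.178, 0.984, 0.004], [0.984, -0.178, -0.001], [0.0, 0.004, -1.0]]
force: [-0.7, 0.0, 0.6]
opening: 0.997
grip_force: 0.0
```

View pics/end.png

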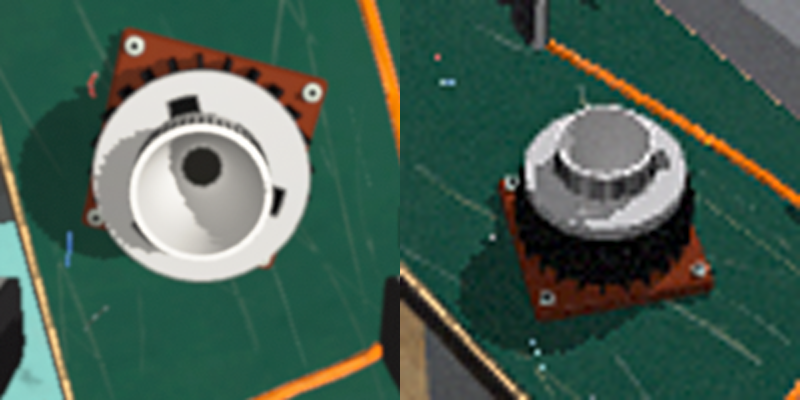

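The reflector sits low and level in the ring at crop (200,190). The gaps at (183,105) and (278,200) are empty, so the lugs are under the hooks, and the robot is clear.

```bash
python3 -c "
from plant import arm;print(arm.job_done())"
```

```text
the job is handed in; nothing more can be done
None
```

The reflector is locked behind the bayonet hooks and stays in by itself. The robot is clear, nothing else was touched, and the job was handed in at about 15 s of the allowed 67 s.

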